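# Find the spare belt pulley in the shut parts tins

## Robot

A 6-joint arm with a two-finger parallel gripper is mounted at the origin on the work surface. World frame = base frame: x ahead of the robot, y to its left, z up, the work surface at z = 0. Lengths are in m, angles in rad, forces in N, time in s.
With the tool pointing down it reaches from about 0.35 to 0.975 m from the base axis. Payload 4.9 kg.
Tool frame: the origin (TCP) lies at the very end of the fingers, on their centre line; the grasp point (between the pads) lies 19 mm behind it; z points along the fingers, y is the line along which they close (so a half turn about z gives the same grasp; the last joint's range is limited). The gripper opens to 85 mm and grips with 20 to 120 N. Pads are 22 mm wide; open, the fingers measure 114 mm over their backs; the gripper's body (76 mm by 85 mm) begins 54 mm behind the grasp point. The pads swing forward as they close: fully open they stand 13 mm farther back than shut.
Start: joints at [-0.119, 0.053, 1.613, -0, 1.476, -0.119], TCP at [0.625, 0, 0.231] pointing down, gripper open.
Joint ranges: [-3.01, 3.01], [-1.01, 2.22], [0.06, 2.58], [-1.02, 4.17], [0.09, 2.62], [-3.14, 3.14]. Speed limits (rad/s): [2.57, 2.57, 3.14, 3.14, 3.14, 3.14].

## Interface

Orientations are given as a rotation vector (axis times angle).
In Python, from station import * gives the robot as it stands.
- The arm moves only by the shell command python3 -m crank 'ROWS' [OPENING] [FORCE]. ROWS is JSON, a list of rows, each an object with "offset": the shift along the tool's x, y, z in m, a list of three; "twist": the turn, a rotation vector about the tool's x, y, z in degrees, a list of three. In form: [{"offset": [x, y, z], "twist": [rx, ry, rz]}, ...]. A call has 1 to 20 rows; each row is the pose to reach, as a shift and turn from the pose commanded when the call began, along the tool's axes at that moment; what a row does not reach only later rows make up. A row lasts 1/8 s, in which the tool goes at most 62.5 mm and 10.7 degrees, less where a joint would pass 70% of its speed; a pose out of reach is approached as far as the arm can. A call with a gripper value outside its range is refused whole. OPENING is the opening, from 0 (shut) to 1 (fully open), set as the call begins (- or left out, the last holds). The fingers move at their own pace and stop on an object; FORCE is the grip in N (left out, the last holds). Time passes only in rows, so rows that repeat a pose let the fingers close. It gives the time, the measured TCP pose, the force, the opening and the grip force at its end, in the units of the state.
- get_obs(): the state, without advancing time (a new reading comes with each control period).
- get_image(name): name is "scene" or "side" or "wrist"; returns the picture (420x560x3 uint8, red, green, blue); there is no depth.
- get_calibration(name): a dict with "intrinsics" (3x3 intrinsics, pixels), "world_from_camera" (4x4, takes a point from camera to world coordinates); the wrist camera has in their place "tool_from_camera" (4x4, takes a point from camera to tool coordinates, whose origin is the TCP and whose axes are the flange's). Camera axes: x right, y up, looking along -z (the intrinsics and any distortion apply to the point x, -y, -z); pixel columns grow to the right and rows downward; lengths in m; the calibration is good to about 2 mm. A picture is of the moment at which its call begins: read the wrist's pose just before it. get_calibration takes no time and is no camera call.
- finish_job(): hands the job in; it is judged then, once.
Trained networks look in the newest picture that a camera, given by its name, has taken for a name from the list of things; names that differ only in an ending like _2 or _b are one class to them, and where a whole thing is asked for, a point or a joint stands for the part that bears it (a point fixed in the world has none). Each returns a list of dicts, best first, with "confidence" (0 to 1); they miss things now and then, are a little off and sometimes report something else, mostly with a low value. They report only what shows in the picture. A call takes as long as a camera call. They do not tell look-alikes from the thing itself.
- cut_out(query, camera): "region" (420x560 bool, what is visible of it) and "rect" ([centre column, centre row, width, height] in pixels, round what is visible of it).
The state is a dict: "t": time; "q": joint angles; "dq": joint speeds; "effort": joint torques, N m; "tool_pos": TCP position; "tool_rot": TCP orientation; "contact_force": force on the tool from outside, world axes, zero at the start; "wrist_torque": the same for the moment, N m; "opening": finger opening in m; "grip_force": force on a finger pad.
Only numpy, scipy, OpenCV 4.12 (cv2) and the standard library are available. Lean on these libraries where they do the work, as an engineer would, in place of code of your own. Each camera call takes 0.05 s, during which the arm holds its last target. There are 200 camera calls.

## Task

The chain machine needs its spare belt pulley, the grooved steel wheel with a long hub, and it is in one of the two shut parts tins. Open the tins in turn to find it, and lay any lid you take off flat on the bench with its knob up. Then stand the pulley, hub up, in the shallow wooden tray.

Things in the scene. Friction and masses are not known exactly. Their poses are not given: they have to be found in the camera images.
- lid_a: Loose square steel lid, 112 mm plate, on a shut tin; lifts straight off. Black round knob on top, 22 mm across, 30 mm high. Below, a 98 mm square step goes 8 mm into the tin, 3 mm play. 0.14-0.26 kg. Origin: centre of the step's underside, 56 mm above the bench at the start; plate top z 12 mm, knob top z 42 mm; x, y along its sides (and its tin's), z up.
- lid_b: Just like lid_a, on the other shut tin. Each tin: a fixed steel box centred under its lid, 110 x 110 mm outside, 64 mm high, 3 mm walls and floor. The two shut tins and one open tin of odd small parts stand in a row; a pot and a jar, up to 50 mm high, stand between them.
- pulley: Loose dark steel belt pulley, hub up on the floor of either shut tin, within 15 mm of its middle (the other holds only a low plain collar). Grooved wheel 44 mm across, 16 mm high; above it a round hub 20 mm across, up to 46 mm. 0.11-0.21 kg. Origin: centre of the wheel's underside, 3 mm above the bench at the start; z along the hub, up.
- tray: Shallow open tray of pale wood, fixed, 130 x 130 mm, 16 mm high, 4 mm walls and floor. Origin: centre of its underside; x, y along its sides, z up. It lies in the strip of bench between robot and tins (x 0.37 to 0.52 m, y -0.34 to 0.34 m), which is otherwise bare: room for the lids.
Not all that is in view belongs to the job. Leave any turquoise look-alike of the lid_b alone.

How it is judged:
At the end, for the whole second after the job is handed in: The pulley stands in the tray on the tray's floor (within 50 mm of its middle along each side), hub up within 11 degrees and at rest; each lid lies still and level within 10 degrees with its knob up, either flat on the bench or still on its own tin within 15 mm of where it started (x of pulley in the frame of tray between -0.05 and 0.05 m and y of pulley in the frame of tray between -0.05 and 0.05 m and z of pulley in the frame of tray between -0.002 and 0.012 m and angle between pulley's own z axis and vertical below 0.2 rad and linear speed of each of pulley, lid_a, lid_b below 0.03 m/s and angle between each of lid_a, lid_b's own z axis and vertical below 0.17 rad and (height (world z) of lid_a below 0.007 m or distance of lid_a from where it was at the start of the episode below 0.015 m) and (height (world z) of lid_b below 0.007 m or distance of lid_b from where it was at the start of the episode below 0.015 m)); the robot touches nothing.
It also fails if it takes over 72 s, if anything falls off the work surface, if the arm or the gripper's body presses on something with over 40 N, if the wrist force passes 120 N, or if a joint passes its speed limit or range.

## Working session

There is one attempt and no reset: what is moved stays moved. The work goes in short steps, Python scripts to look and compute and a shell command to move; the robot and the scene stay as the last step left them, time stands still between calls to the robot, and variables do not carry over. Pictures are saved under pics/ and viewed, at most 11 in all, crops included, and the job is handed in when it is done.

```bash
mkdir -p pics
cat > h.py <<'E'
from station import *
import numpy as np, cv2
from scipy.spatial.transform import Rotation as R
def cam(name):
    c=get_calibration(name); K=np.array(c["intrinsics"])
    if "world_from_camera" in c: T=np.array(c["world_from_camera"])
    else:
        o=get_obs(); W=np.eye(4); W[:3,:3]=R.from_rotvec(o["tool_rot"]).as_matrix(); W[:3,3]=o["tool_pos"]
        T=W@np.array(c["tool_from_camera"])
    return K,T,c
def ray(name,px,z):
    K,T,c=cam(name); d=np.linalg.inv(K)@[px[0],px[1],1]; d=T[:3,:3]@(d*[1,-1,-1]); o=T[:3,3]
    return o+d*(z-o[2])/d[2]
def proj(name,p):
    K,T,c=cam(name); q=T[:3,:3].T@(np.array(p)-T[:3,3]); q=K@(q*[1,-1,-1]); return q[:2]/q[2]
def save(im,n): cv2.imwrite("pics/"+n,im[...,::-1])
E
python3 - <<'E'
from h import *
o=get_obs(); print(o["tool_pos"],o["tool_rot"],o["t"])
for n in("scene","side","wrist"):
    c=get_calibration(n); print({k:v for k,v in c.items() if k not in("world_from_camera",)})
ims=[get_image("scene")]
save(ims[0],"scene0.png")
for q in("lid_a","tray","pulley"):
    for d in cut_out(q,"scene"): 
        print(q,round(d["confidence"],2),np.round(d["rect"]))
w=get_image("wrist"); s=get_image("side"); save(np.hstack([w,s])[:,::1],"x.png"); cv2.imwrite("pics/ws.png",cv2.resize(cv2.imread("pics/x.png"),(800,300)))
E
```

```text
[6.24392799e-01 7.52267873e-05 2.30093059e-01] [-2.22035350e+00 -2.22031769e+00  1.93492663e-03] 0.0
{'intrinsics': array([[431.74687643,   0.        , 281.51483242],
       [  0.        , 431.74687643, 212.3074478 ],
       [  0.        ,   0.        ,   1.        ]])}
{'intrinsics': array([[419.41019726,   0.        , 285.44473324],
       [  0.        , 419.41019726, 206.88152717],
       [  0.        ,   0.        ,   1.        ]])}
{'intrinsics': array([[300.77291733,   0.        , 280.16790801],
       [  0.        , 300.77291733, 207.70882247],
       [  0.        ,   0.        ,   1.        ]]), 'tool_from_camera': array([[-4.87059538e-04,  9.53785700e-01,  3.00487273e-01,
         7.71447626e-02],
       [ 9.99999653e-01,  6.67780253e-04, -4.98722910e-04,
        -2.72761283e-04],
       [-6.76334247e-04,  3.00486926e-01, -9.53785694e-01,
        -1.42882189e-01],
       [ 0.00000000e+00,  0.00000000e+00,  0.00000000e+00,
         1.00000000e+00]])}
lid_a 0.85 [401. 289.  68.  50.]
lid_a 0.82 [383. 208.  55.  30.]
lid_a 0.63 [159. 250.  68.  38.]
tray 0.76 [318. 240.  60.  45.]
```

View pics/scene0.png

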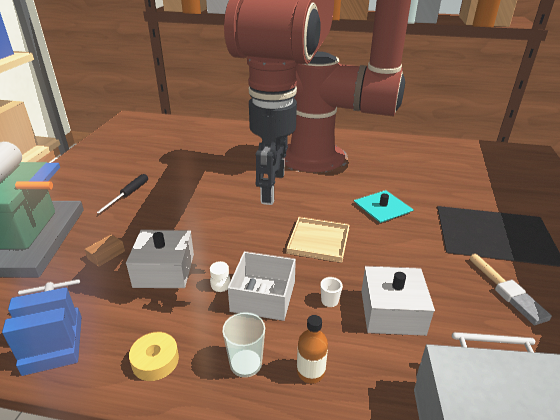

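View pics/ws.png

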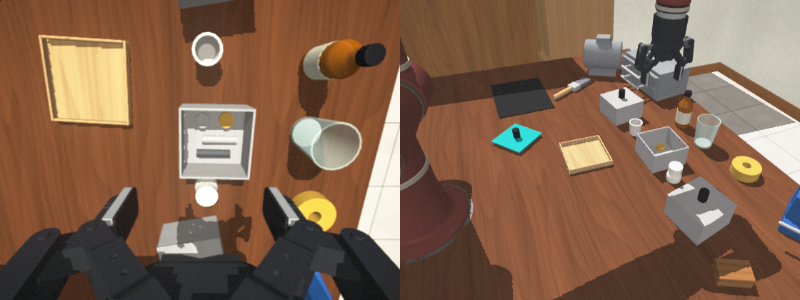

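Lid candidates in the scene picture: right tin lid (400,283), left tin lid (159,242), turquoise look-alike (384,203), which is to be left alone. The tray is at (318,240) and the open tin at (263,285). The pulley isn't visible yet.

Run:
```python
from h import *
for n in("scene","side"):
    im=get_image(n); g=im.max(2)
    for q in("lid_a","tray"):
        for d in cut_out(q,n):
            m=d["region"]
            r=d["rect"]
            if q=="lid_a":
                cy,cx=np.mgrid[:420,:560]
                k=(abs(cx-r[0])<r[2]/2)&(abs(cy-r[1])<r[3]/2+6)&(g<60)&m
                ys,xs=np.nonzero(k)
                if len(xs)==0: print(n,q,r,"noknob");continue
                pk=[xs.mean(),ys.mean()]
                # knob visible centroid ~ z .085 
                print(n,q,round(d["confidence"],2),np.round(pk),len(xs),"knob@.084",np.round(ray(n,pk,.084),3),"@.03",np.round(ray(n,pk,.03),3),np.median(im[m],0))
            m8=m.astype(np.uint8)
            c=max(cv2.findContours(m8,0,2)[0],key=cv2.contourArea)
            z=.068 if q=="lid_a" else .016
            W=np.array([ray(n,p[0],z)[:2] for p in c],np.float32)
            rr=cv2.minAreaRect(W); print("   ",q,np.round(rr[0],3),np.round(rr[1],3),round(rr[2],1))
print(get_obs()["t"])
# crop close
a=get_image("scene"); save(np.hstack([cv2.resize(a[220:300,110:210],(400,320)),cv2.resize(a[255:345,350:450],(400,320))]),"crop.png")
```

```text
scene lid_a 0.9 [158. 240.] 151 knob@.084 [ 0.615 -0.245  0.084] @.03 [ 0.551 -0.282  0.03 ] [140. 137. 133.]
    lid_a [ 0.616 -0.244] [0.113 0.112] 11.4
scene lid_a 0.77 [399. 281.] 177 knob@.084 [0.642 0.242 0.084] @.03 [0.581 0.253 0.03 ] [240. 238. 235.]
    lid_a [0.643 0.242] [0.119 0.115] 8.1
scene lid_a 0.74 [384. 200.] 85 knob@.084 [0.362 0.217 0.084] @.03 [0.274 0.225 0.03 ] [ 78. 231. 224.]
    lid_a [0.362 0.219] [0.112 0.109] 40.6
    tray [0.453 0.075] [0.132 0.149] 86.7
side lid_a 0.93 [162. 187.] 94 knob@.084 [0.262 0.138 0.084] @.03 [0.266 0.214 0.03 ] [ 50. 224. 220.]
    lid_a [0.263 0.147] [0.104 0.107] 39.6
side lid_a 0.89 [424. 273.] 255 knob@.084 [ 0.61  -0.247  0.084] @.03 [ 0.652 -0.212  0.03 ] [130. 127. 126.]
    lid_a [ 0.61  -0.246] [0.114 0.112] 10.9
side lid_a 0.77 [310. 131.] 90 knob@.084 [0.636 0.238 0.084] @.03 [0.68  0.325 0.03 ] [232. 228. 228.]
    lid_a [0.638 0.24 ] [0.116 0.117] 8.3
    tray [0.439 0.067] [0.148 0.132] 84.7
0.6
```

View pics/crop.png

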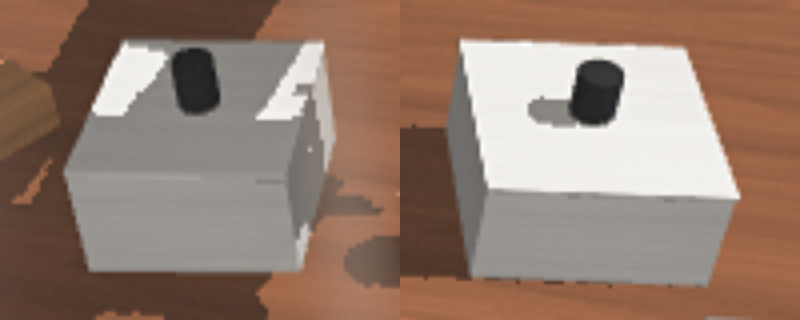

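Both steel lids are confirmed (left knob at (158,240), right knob at (399,281)). The right tin is at about (0.640, 0.241) and the left at about (0.613, -0.245). I'll open the right one first.

```bash
python3 -m crank '[{"offset":[0.06,0.004,0.02],"twist":[0,0,0]},{"offset":[0.12,0.008,0.04],"twist":[0,0,0]},{"offset":[0.18,0.012,0.06],"twist":[0,0,0]},{"offset":[0.241,0.014,0.08],"twist":[0,0,0]},{"offset":[0.241,0.014,0.08],"twist":[0,0,0]},{"offset":[0.241,0.014,0.08],"twist":[0,0,0]},{"offset":[0.241,0.014,0.08],"twist":[0,0,0]}]' 0.6 40
python3 - <<'E'
from h import *
im=get_image("wrist"); save(im,"w1.png"); o=get_obs(); print(o["tool_pos"])
for d in cut_out("lid_a","wrist"):
    m=d["region"]; ys,xs=np.nonzero(m&(im.max(2)<60)); 
    if len(xs)==0: continue
    ys_,xs_=ys,xs
    print(d["confidence"],d["rect"],len(xs),ray("wrist",[xs.mean(),ys.mean()],.085),xs.min(),xs.max(),ys.min(),ys.max())
    c=max(cv2.findContours(m.astype(np.uint8),0,2)[0],key=cv2.contourArea)
    print(cv2.minAreaRect(np.array([ray("wrist",p[0],.068)[:2] for p in c],np.float32)))
print(proj("wrist",[.640,.241,.098]))
E
```

```text
t: 1.52
tool_pos: [0.6397, 0.2398, 0.1523]
tool_rot: [2.222, 2.219, 0.002]
contact_force: [-0.9, -0.8, -0.7]
opening: 0.0514
grip_force: 0.0
[0.63971471 0.23967748 0.15236513]
[280.72574668 226.33726985]
```

View pics/w1.png

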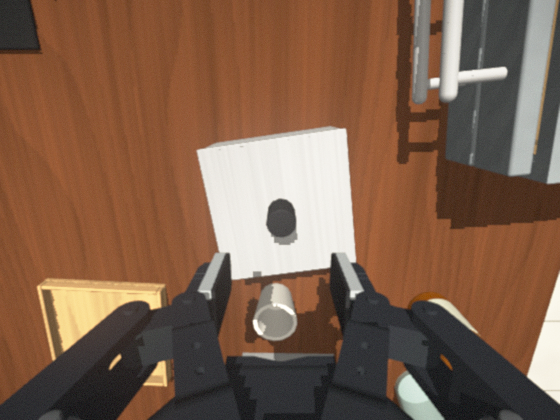

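The knob is at (281,218), and its predicted top (281,226) matches. I'll descend and grip it.

```bash
python3 -m crank '[{"offset":[0.001,0,0.04],"twist":[0,0,0]},{"offset":[0.001,0,0.07],"twist":[0,0,0]},{"offset":[0.001,0,0.078],"twist":[0,0,0]},{"offset":[0.001,0,0.078],"twist":[0,0,0]}]' 0.6 40
python3 -m crank '[{"offset":[0,0,0],"twist":[0,0,0]},{"offset":[0,0,0],"twist":[0,0,0]},{"offset":[0,0,0],"twist":[0,0,0]},{"offset":[0,0,0],"twist":[0,0,0]}]' 0 40
python3 -m crank '[{"offset":[0,0,-0.02],"twist":[0,0,0]},{"offset":[0,0,-0.045],"twist":[0,0,0]},{"offset":[0,0,-0.045],"twist":[0,0,0]},{"offset":[0,0,-0.045],"twist":[0,0,0]}]'
```

```text
t: 2.12
tool_pos: [0.6393, 0.2414, 0.0737]
tool_rot: [2.222, 2.22, 0.0]
contact_force: [0.1, -0.0, 0.2]
opening: 0.0511
grip_force: 0.0
t: 2.62
tool_pos: [0.6404, 0.2423, 0.0756]
tool_rot: [2.22, 2.22, 0.004]
contact_force: [-0.4, -1.2, 5.4]
opening: 0.0207
grip_force: 39.5
t: 3.12
tool_pos: [0.6383, 0.2419, 0.1175]
tool_rot: [-2.221, -2.221, 0.002]
contact_force: [-0.2, -0.5, -3.1]
opening: 0.0207
grip_force: 39.7
```

```bash
python3 -m crank '[{"offset":[0,-0.05,0],"twist":[0,0,0]},{"offset":[0,-0.11,0],"twist":[0,0,0]},{"offset":[0,-0.173,0.01],"twist":[0,0,0]},{"offset":[0,-0.173,0.05],"twist":[0,0,0]},{"offset":[0,-0.173,0.085],"twist":[0,0,0]},{"offset":[0,-0.173,0.094],"twist":[0,0,0]},{"offset":[0,-0.173,0.097],"twist":[0,0,0]},{"offset":[0,-0.173,0.097],"twist":[0,0,0]}]'
```

```text
t: 4.12
tool_pos: [0.467, 0.2423, 0.0223]
tool_rot: [2.221, 2.221, 0.002]
contact_force: [1.1, -0.3, -2.3]
opening: 0.0206
grip_force: 40.1
```

```bash
python3 -m crank '[{"offset":[0,0,0.001],"twist":[0,0,0]},{"offset":[0,0,0.002],"twist":[0,0,0]},{"offset":[0,0,0.003],"twist":[0,0,0]},{"offset":[0,0,0.003],"twist":[0,0,0]}]'
```

```text
t: 4.62
tool_pos: [0.4665, 0.2422, 0.0196]
tool_rot: [2.221, 2.221, 0.001]
contact_force: [-2.4, -2.0, 6.2]
opening: 0.0205
grip_force: 41.0
```

```bash
python3 -m crank '[{"offset":[0,0,-0.001],"twist":[0,0,0]},{"offset":[0,0,-0.001],"twist":[0,0,0]},{"offset":[0,0,-0.001],"twist":[0,0,0]}]' 0.6
python3 -m crank '[{"offset":[0,0,-0.05],"twist":[0,0,0]},{"offset":[0,0,-0.11],"twist":[0,0,0]},{"offset":[0,0.06,-0.16],"twist":[0,0,0]},{"offset":[-0.01,0.12,-0.16],"twist":[0,0,0]},{"offset":[-0.02,0.173,-0.16],"twist":[0,0,0]},{"offset":[-0.02,0.173,-0.16],"twist":[0,0,0]},{"offset":[-0.02,0.173,-0.16],"twist":[0,0,0]}]'
python3 - <<'E'
from h import *
im=get_image("wrist"); save(im,"w2.png"); o=get_obs(); print(o["tool_pos"])
for d in cut_out("pulley","wrist"):print(d["confidence"],d["rect"])
for d in cut_out("lid_a","wrist"):print("lid",d["confidence"],d["rect"])
E
```

```text
t: 5.0
tool_pos: [0.4661, 0.242, 0.0193]
tool_rot: [2.221, 2.221, 0.0]
contact_force: [0.2, 0.4, 0.3]
opening: 0.0513
grip_force: 0.0
t: 5.88
tool_pos: [0.6386, 0.2219, 0.1784]
tool_rot: [-2.221, -2.22, 0.002]
contact_force: [-0.9, -0.1, 0.1]
opening: 0.0512
grip_force: 0.0
[0.63808166 0.22220816 0.17887236]
lid 0.72 [112.5, 166.1, 139.1, 122.2]
```

View pics/w2.png

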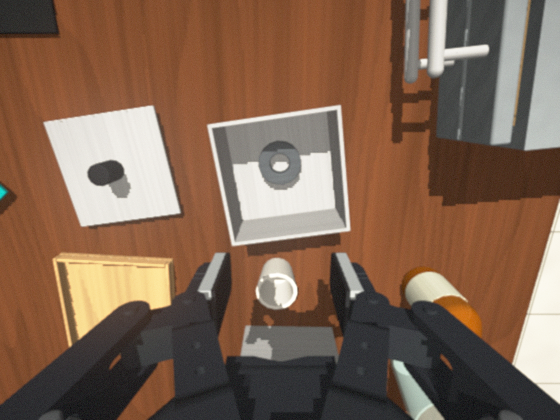

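The lid lies flat at (112,166). A ring at (280,163) in the tin looks like the collar, so I'll check with a crop.

Run:
```python
from h import *
im=cv2.imread("pics/w2.png")[...,::-1]
s=get_image("scene"); g=lambda a:cv2.resize(a,(400,400),interpolation=cv2.INTER_CUBIC)
save(np.hstack([g(im[120:210,235:325]),g(s[250:340,355:445])]),"c2.png")
for z in (.003,.019,.049): print(proj("wrist",[*ray("wrist",[280,163],.003)[:2],z]))
```

```text
[280. 163.]
[280.00689506 165.50205526]
[280.02187652 170.9384724 ]
```

View pics/c2.png

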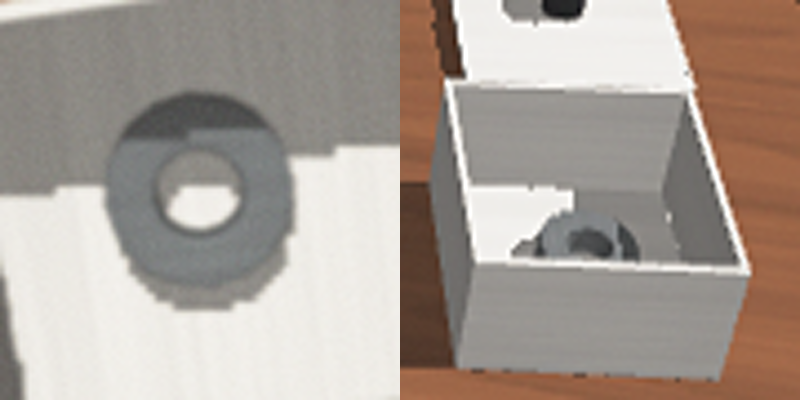

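The crops show a low plain collar: the bare floor is visible through its hole and there is no hub. Going on to the left tin.

```bash
python3 -m crank '[{"offset":[-0.05,-0.002,0],"twist":[0,0,0]},{"offset":[-0.11,-0.005,0],"twist":[0,0,0]},{"offset":[-0.17,-0.008,0],"twist":[0,0,0]},{"offset":[-0.23,-0.011,0],"twist":[0,0,0]},{"offset":[-0.29,-0.014,0],"twist":[0,0,0]},{"offset":[-0.35,-0.017,0],"twist":[0,0,0]},{"offset":[-0.41,-0.02,0.01],"twist":[0,0,0]},{"offset":[-0.467,-0.024,0.026],"twist":[0,0,0]},{"offset":[-0.467,-0.024,0.026],"twist":[0,0,0]},{"offset":[-0.467,-0.024,0.026],"twist":[0,0,0]},{"offset":[-0.467,-0.024,0.026],"twist":[0,0,0]},{"offset":[-0.467,-0.024,0.026],"twist":[0,0,0]}]'
python3 - <<'E'
from h import *
im=get_image("wrist"); save(im,"w3.png"); print(get_obs()["tool_pos"],proj("wrist",[.613,-.245,.098]),proj("wrist",[.613,-.245,.068]))
m=(im.max(2)<55).astype(np.uint8); m[250:]=0
n,l,s,c=cv2.connectedComponentsWithStats(m)
for i in range(1,n):
    if s[i,4]>80: print(s[i],c[i])
E
```

```text
t: 7.58
tool_pos: [0.6155, -0.2437, 0.154]
tool_rot: [2.219, 2.223, 0.001]
contact_force: [-0.2, -0.3, 0.5]
opening: 0.0514
grip_force: 0.0
[ 0.61542539 -0.2438463   0.153873  ] [276.93177455 228.7922043 ] [277.26268117 215.06734175]
```

View pics/w3.png

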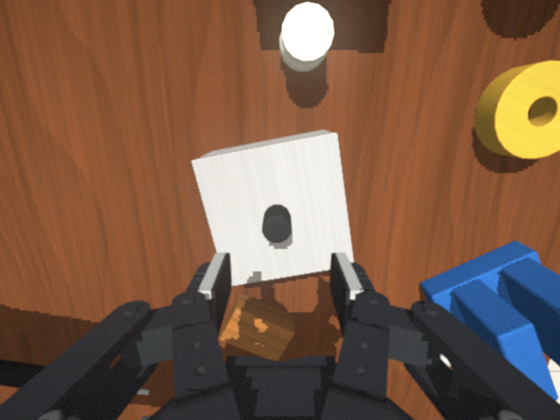

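The knob is at (277,223), with its top near row 231, which agrees with the prediction (277,229). Gripping it.

```bash
python3 -m crank '[{"offset":[-0.002,-0.002,0.04],"twist":[0,0,0]},{"offset":[-0.002,-0.002,0.07],"twist":[0,0,0]},{"offset":[-0.002,-0.002,0.078],"twist":[0,0,0]},{"offset":[-0.002,-0.002,0.078],"twist":[0,0,0]}]' 0.6 40
python3 -m crank '[{"offset":[0,0,0],"twist":[0,0,0]},{"offset":[0,0,0],"twist":[0,0,0]},{"offset":[0,0,0],"twist":[0,0,0]},{"offset":[0,0,0],"twist":[0,0,0]}]' 0 40
python3 -m crank '[{"offset":[0,0,-0.02],"twist":[0,0,0]},{"offset":[0,0,-0.045],"twist":[0,0,0]},{"offset":[0,0,-0.045],"twist":[0,0,0]},{"offset":[0,0,-0.045],"twist":[0,0,0]}]'
python3 -m crank '[{"offset":[0.01,-0.05,0],"twist":[0,0,0]},{"offset":[0.03,-0.1,0],"twist":[0,0,0]},{"offset":[0.05,-0.155,0],"twist":[0,0,0]},{"offset":[0.05,-0.155,0.05],"twist":[0,0,0]},{"offset":[0.05,-0.155,0.085],"twist":[0,0,0]},{"offset":[0.05,-0.155,0.094],"twist":[0,0,0]},{"offset":[0.05,-0.155,0.097],"twist":[0,0,0]},{"offset":[0.05,-0.155,0.097],"twist":[0,0,0]}]'
```

```text
t: 8.12
tool_pos: [0.6131, -0.2467, 0.0754]
tool_rot: [-2.221, -2.222, 0.0]
contact_force: [0.4, 0.6, -0.3]
opening: 0.0508
grip_force: 0.0
t: 8.62
tool_pos: [0.6142, -0.2476, 0.0775]
tool_rot: [2.219, 2.219, 0.002]
contact_force: [0.8, 0.6, 6.2]
opening: 0.0204
grip_force: 39.6
t: 9.12
tool_pos: [0.6125, -0.2467, 0.1196]
tool_rot: [-2.221, -2.221, 0.001]
contact_force: [-0.3, 0.4, -1.5]
opening: 0.0207
grip_force: 39.5
t: 10.12
tool_pos: [0.459, -0.1976, 0.0243]
tool_rot: [2.22, 2.22, 0.001]
contact_force: [0.0, -0.9, -1.8]
opening: 0.0205
grip_force: 39.8
```

```bash
python3 -m crank '[{"offset":[0,0,0.001],"twist":[0,0,0]},{"offset":[0,0,0.002],"twist":[0,0,0]},{"offset":[0,0,0.003],"twist":[0,0,0]},{"offset":[0,0,0.003],"twist":[0,0,0]}]'
python3 -m crank '[{"offset":[0,0,0],"twist":[0,0,0]},{"offset":[0,0,0],"twist":[0,0,0]},{"offset":[0,0,0],"twist":[0,0,0]}]' 0.6
python3 -m crank '[{"offset":[0,0,-0.05],"twist":[0,0,0]},{"offset":[0,0,-0.11],"twist":[0,0,0]},{"offset":[0,0.06,-0.16],"twist":[0,0,0]},{"offset":[-0.03,0.12,-0.16],"twist":[0,0,0]},{"offset":[-0.07,0.154,-0.16],"twist":[0,0,0]},{"offset":[-0.07,0.154,-0.16],"twist":[0,0,0]},{"offset":[-0.07,0.154,-0.16],"twist":[0,0,0]}]'
python3 - <<'E'
from h import *
im=get_image("wrist"); save(im,"w4.png"); o=get_obs(); print(o["tool_pos"])
for d in cut_out("pulley","wrist"):
    print(d["confidence"],d["rect"])
    r=d["rect"]; print(ray("wrist",r[:2],.019),ray("wrist",r[:2],.049))
for d in cut_out("tray","wrist"): print("tray",d["confidence"],d["rect"])
E
```

```text
t: 10.62
tool_pos: [0.4585, -0.1973, 0.0215]
tool_rot: [2.221, 2.221, 0.0]
contact_force: [-2.0, 1.7, 4.8]
opening: 0.0206
grip_force: 40.6
t: 11.0
tool_pos: [0.4579, -0.197, 0.0202]
tool_rot: [-2.222, -2.221, -0.0]
contact_force: [0.0, -0.6, -0.7]
opening: 0.0511
grip_force: 0.0
t: 11.88
tool_pos: [0.6117, -0.2669, 0.1794]
tool_rot: [-2.221, -2.22, 0.001]
contact_force: [0.0, 0.9, 0.1]
opening: 0.0512
grip_force: 0.0
[ 0.61134704 -0.26650114  0.17988999]
0.61 [289.5, 176.3, 39.3, 38.5]
[ 0.62064166 -0.25108313  0.019     ] [ 0.61969092 -0.2449784   0.049     ]
```

View pics/w4.png

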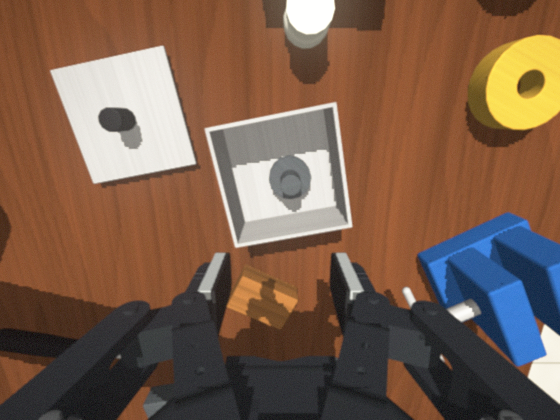

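The pulley is at (290,178), with its hub top near (291,184).

Run:
```python
from h import *
p=ray("wrist",[291,184],.049); print(p, proj("wrist",[*p[:2],.019]),proj("wrist",[*p[:2],.003]),proj("wrist",[p[0]+.022,p[1],.019]),proj("wrist",[p[0],p[1]+.022,.019]))
a=cv2.imread("pics/w4.png"); cv2.imwrite("pics/c4.png",cv2.resize(a[140:230,240:340],(600,540),interpolation=cv2.INTER_CUBIC))
```

```text
[ 0.62124497 -0.25230263  0.049     ] [289.97703038 177.43384657] [289.50516513 174.40507663] [311.35806501 177.42805671] [290.18838205 155.93313941]
```

View pics/c4.png

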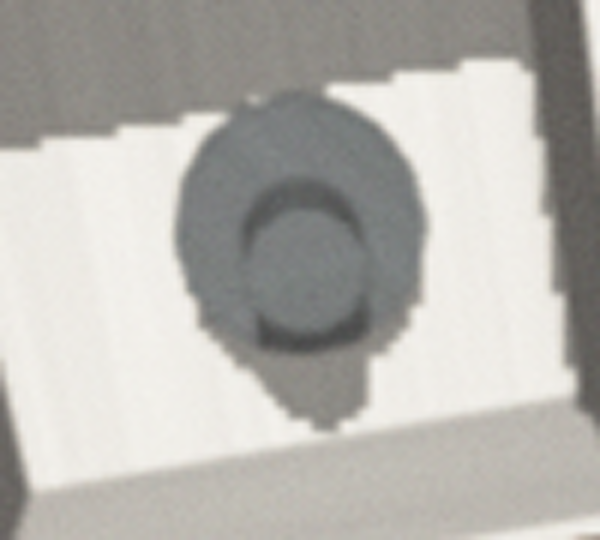

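```bash
python3 -m crank '[{"offset":[0.014,0.010,0.05],"twist":[0,0,0]},{"offset":[0.014,0.010,0.09],"twist":[0,0,0]},{"offset":[0.014,0.010,0.1],"twist":[0,0,0]},{"offset":[0.014,0.010,0.1],"twist":[0,0,0]}]' 0.45 50
```

```text
t: 12.52
tool_pos: [0.6217, -0.2528, 0.0809]
tool_rot: [2.221, 2.222, 0.0]
contact_force: [0.2, 0.4, 0.6]
opening: 0.0386
grip_force: 0.0
```

```bash
python3 -m crank '[{"offset":[0,0,0.015],"twist":[0,0,0]},{"offset":[0,0,0.03],"twist":[0,0,0]},{"offset":[0,0,0.045],"twist":[0,0,0]},{"offset":[0,0,0.053],"twist":[0,0,0]},{"offset":[0,0,0.053],"twist":[0,0,0]}]'
python3 -m crank '[{"offset":[0,0,0],"twist":[0,0,0]},{"offset":[0,0,0],"twist":[0,0,0]},{"offset":[0,0,0],"twist":[0,0,0]},{"offset":[0,0,0],"twist":[0,0,0]}]' 0 50
python3 -m crank '[{"offset":[0,0,-0.02],"twist":[0,0,0]},{"offset":[0,0,-0.06],"twist":[0,0,0]},{"offset":[0,0,-0.11],"twist":[0,0,0]},{"offset":[0,0,-0.11],"twist":[0,0,0]},{"offset":[0,0,-0.11],"twist":[0,0,0]}]'
```

```text
t: 13.15
tool_pos: [0.6213, -0.2526, 0.0259]
tool_rot: [-2.22, -2.22, 0.001]
contact_force: [-0.2, 0.2, 0.0]
opening: 0.0388
grip_force: 0.0
t: 13.65
tool_pos: [0.6225, -0.2532, 0.028]
tool_rot: [2.221, 2.221, 0.001]
contact_force: [-0.2, -0.5, 1.4]
opening: 0.0179
grip_force: 49.2
t: 14.28
tool_pos: [0.6217, -0.2528, 0.1376]
tool_rot: [-2.221, -2.221, 0.0]
contact_force: [-0.2, -0.2, -1.3]
opening: 0.0183
grip_force: 49.1
```

```bash
python3 -m crank '[{"offset":[0.04,-0.02,0],"twist":[0,0,0]},{"offset":[0.09,-0.05,0],"twist":[0,0,0]},{"offset":[0.14,-0.08,0],"twist":[0,0,0]},{"offset":[0.19,-0.11,0],"twist":[0,0,0]},{"offset":[0.24,-0.14,0],"twist":[0,0,0]},{"offset":[0.29,-0.17,0],"twist":[0,0,0]},{"offset":[0.324,-0.176,0],"twist":[0,0,0]},{"offset":[0.324,-0.176,0],"twist":[0,0,0]},{"offset":[0.324,-0.176,0],"twist":[0,0,0]},{"offset":[0.324,-0.176,0],"twist":[0,0,0]}]'
python3 - <<'E'
from h import *
im=get_image("wrist"); save(im,"w5.png"); o=get_obs(); print(o["tool_pos"])
for d in cut_out("tray","wrist"):
    c=max(cv2.findContours(d["region"].astype(np.uint8),0,2)[0],key=cv2.contourArea)
    print("tray",d["confidence"],d["rect"],cv2.minAreaRect(np.array([ray("wrist",p[0],.016)[:2] for p in c],np.float32)))
E
```

```text
t: 15.52
tool_pos: [0.4459, 0.0702, 0.1367]
tool_rot: [-2.222, -2.219, 0.002]
contact_force: [-0.8, 0.1, -1.1]
opening: 0.018
grip_force: 49.3
[0.44604042 0.07014815 0.13687968]
tray 0.9 [282.1, 191.6, 156.5, 148.5] ((0.4430980086326599, 0.07513098418712616), (0.12999437749385834, 0.12979888916015625), 86.63335418701172)
tray 0.19 [281.1, 259.1, 75.8, 90.8] ((0.449777215719223, 0.010954547673463821), (0.07330766320228577, 0.09690095484256744), 24.03026008605957)
```

View pics/w5.png

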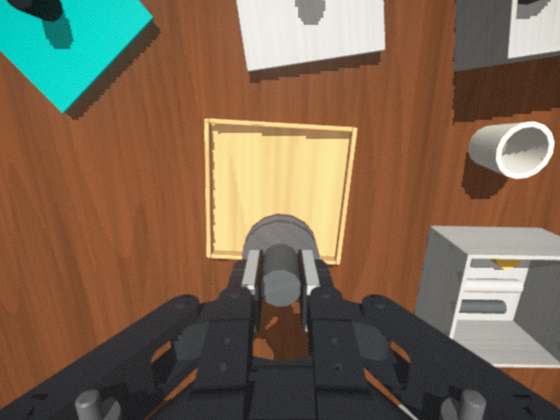

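The pulley is held upright over the tray, which spans (206-356, 120-265). Its centre is measured at (0.443, 0.075). Lowering.

```bash
python3 -m crank '[{"offset":[0.005,-0.003,0.04],"twist":[0,0,0]},{"offset":[0.005,-0.003,0.08],"twist":[0,0,0]},{"offset":[0.005,-0.003,0.1],"twist":[0,0,0]},{"offset":[0.005,-0.003,0.105],"twist":[0,0,0]},{"offset":[0.005,-0.003,0.107],"twist":[0,0,0]},{"offset":[0.005,-0.003,0.108],"twist":[0,0,0]},{"offset":[0.005,-0.003,0.108],"twist":[0,0,0]},{"offset":[0.005,-0.003,0.108],"twist":[0,0,0]}]'
```

```text
t: 16.62
tool_pos: [0.4434, 0.076, 0.0299]
tool_rot: [2.221, 2.221, 0.001]
contact_force: [-0.6, -0.1, -1.6]
opening: 0.0177
grip_force: 49.3
```

```bash
python3 -m crank '[{"offset":[0,0,0.001],"twist":[0,0,0]},{"offset":[0,0,0.002],"twist":[0,0,0]},{"offset":[0,0,0.002],"twist":[0,0,0]},{"offset":[0,0,0.002],"twist":[0,0,0]}]'
```

```text
t: 17.12
tool_pos: [0.4434, 0.0761, 0.0289]
tool_rot: [-2.221, -2.222, 0.0]
contact_force: [-5.5, 0.0, 8.4]
opening: 0.0184
grip_force: 50.5
```

Contact. Releasing and lifting clear.

```bash
python3 -m crank '[{"offset":[0,0,-0.001],"twist":[0,0,0]},{"offset":[0,0,-0.001],"twist":[0,0,0]},{"offset":[0,0,-0.001],"twist":[0,0,0]}]' 0.6
python3 -m crank '[{"offset":[0,0,-0.02],"twist":[0,0,0]},{"offset":[0,0,-0.06],"twist":[0,0,0]},{"offset":[0,0,-0.12],"twist":[0,0,0]},{"offset":[-0.04,0.04,-0.18],"twist":[0,0,0]},{"offset":[-0.04,0.04,-0.2],"twist":[0,0,0]},{"offset":[-0.04,0.04,-0.2],"twist":[0,0,0]},{"offset":[-0.04,0.04,-0.2],"twist":[0,0,0]}]'
python3 - <<'E'
from h import *
s=get_image("scene"); w=get_image("wrist")
save(cv2.resize(np.hstack([w,s]),(800,300)),"end.png")
E
```

```text
t: 17.5
tool_pos: [0.4429, 0.076, 0.0282]
tool_rot: [-2.221, -2.221, 0.0]
contact_force: [-0.4, 0.5, 0.8]
opening: 0.051
grip_force: 0.0
t: 18.38
tool_pos: [0.4822, 0.0362, 0.2268]
tool_rot: [-2.22, -2.22, 0.002]
contact_force: [0.2, 0.2, 0.4]
opening: 0.0512
grip_force: 0.0
```

View pics/end.png

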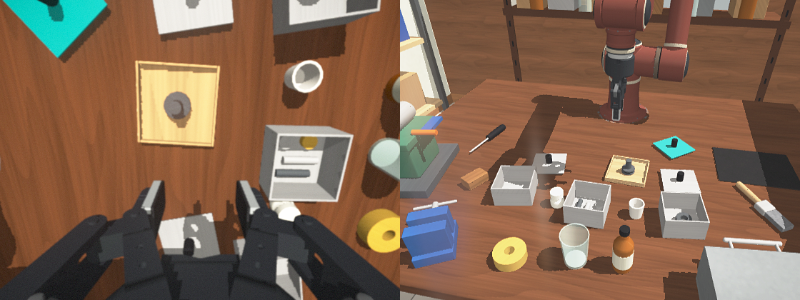

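The pulley stands hub up in the middle of the tray at (177,105). Both lids lie flat on the bench with their knobs up, at (548,160) and (680,180).

```bash
python3 -c "
from station import *
print(finish_job())"
```

```text
the job is handed in; nothing more can be done
None
```

I handed the job in at about 18 s: the last picture showed the pulley (found in the left tin) standing hub up in the tray and both lids flat on the bench, knobs up, but no verdict was returned.

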